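# Slide a battery pack under the low gauge bridge and start the check

### The job

Push the flat battery pack along the bench, orange end first, under the low gauge bridge until it is fully home against the red end stop. Then press the green start button on the bridge's console right down and let it go. Only push with the fingers: do not lift or tip the pack, and leave the other things on the bench alone.

Things in the scene. Friction and masses are not known exactly. Their poses are not given: they have to be found in the camera images.
- pack: flat battery pack lying loose on the bench: six lilac cells side by side in a black holder with an orange leading end; a plain block outside, 128 mm (its x) by 88 mm (its y) by 26 mm high, 0.25 to 0.45 kg; origin at the centre of its underside, +x towards the orange end, which faces roughly towards the bridge at the start (within about 35 degrees)
- pack_nose (a point): middle of the lower edge of the pack's orange end, 64 mm along +x from the pack's origin
- bridge: low gauge bridge fixed to the bench, blue beam on two aluminium legs. Origin on the bench under the beam's middle; +x is the way the pack goes in, +y towards the console. Lane 96 mm wide between the legs. Beam x -30 to 30 mm, underside 30 mm and top 46 mm above the bench; grey sensor head on it up to 66 mm. Legs 16 mm thick, x -30 to 57 mm. Console x -35 to 35, y 64 to 124 mm, 34 mm high
- stop_face (a point): foot of the middle of the red end stop's face, on the bench, at bridge x = 45 mm, y = 0; the stop is 20 mm high. When the pack is fully home its orange end touches this face, so the pack's origin is 64 mm before it (bridge x = -19 mm)
- lane_mouth (a point): middle of the entrance on the bench, at bridge x = -66 mm, y = 0, between the tips of two yellow lead-in wings, 20 mm high, that narrow the lane from about 130 mm here to 96 mm at the legs
- start (a joint): green start button on the console, spring-loaded: 0 when up, 0.006 m fully down, where it takes about 5 N; pressed vertically downward
- start_top (a point): centre of the top face of the green start button, a 28 mm disc, when up; moves with the button
- multimeter: bystander: handheld multimeter lying on its back, 170 x 82 x 38 mm, blue with a grey face; origin under its centre
- dish: bystander: small steel bowl, rim diameter 90 mm, 35 mm high; origin under its centre
- tape: bystander: roll of yellow tape lying flat, 64 mm outside diameter, 25 mm high; origin under its centre
- screwdriver: bystander: small screwdriver with a blue handle lying on the bench, 160 mm long, along its own x; origin near its middle
- cell_a: bystander: single lilac battery cell standing upright, 18 mm diameter, 66 mm high; origin under its centre
- cell_b: bystander: another single lilac cell standing upright, 18 mm diameter, 66 mm high; origin under its centre
- spool: bystander: steel spool standing on its flange, 60 mm diameter, 41 mm high; origin under its centre
Mind the look-alikes: they are no part of the job. Leave any blue look-alike of the pack alone.

How it is judged:
By the outcome, as a careful person would: the job done as asked, in the order asked, and still so for the second after the job is handed in, with the robot touching nothing.
It also fails if it takes over 67 s, if anything falls off the work surface, if the arm or the gripper's body presses on something with over 40 N, if the wrist force passes 120 N, or if a joint passes its speed limit or range.

### The arm

A 6-joint arm with a two-finger parallel gripper is mounted at the origin on the work surface. World frame = base frame: x ahead of the robot, y to its left, z up, the work surface at z = 0. Lengths are in m, angles in rad, forces in N, time in s.
With the tool pointing down it reaches from about 0.425 to 0.95 m from the base axis. Payload 3.5 kg.
Tool frame: the origin (TCP) lies on the centre line of the jaws, within the pads' length; the fingertips stand 8 mm ahead of it and the grasp point (between the pads) lies 11 mm behind it; x points along the fingers, y is the direction in which the jaws open and shut, and the axes are right-handed (so a half turn about x gives the same grasp; the last joint's range is limited). The gripper opens to 85 mm and grips with 20 to 120 N. Pads are 22 mm wide; open, the fingers measure 114 mm over their backs; the gripper's body (76 mm by 85 mm) begins 54 mm behind the grasp point. The pads swing forward as they close: fully open they stand 13 mm farther back than shut.
Start: joints at [1.157, 0.286, 1.577, -0, 1.279, -0.15], TCP at [0.176, 0.652, 0.239] pointing down, gripper open.
Joint ranges: [-2.77, 2.77], [-0.9, 2.22], [0.21, 2.48], [-1.53, 4.67], [0.24, 2.81], [-2.84, 2.84]. Speed limits (rad/s): [2.79, 2.79, 3.14, 3.14, 3.14, 3.14].

### API

Orientations are given as a rotation vector (axis times angle).
In Python, from plant import sense, viewer, ctrl gives the robot as it stands.
- The arm moves only by the tool step_arm, never from a script. Its argument "increments" is a list of rows, each a list of 2 entries, a list of its own where there are three numbers: the shift along the tool's x, y, z in m, then the turn about the tool's x in degrees. A call has exactly 5 rows; each row shifts and turns the commanded pose from where the row before left it, along the tool's axes as they then stand; what a row does not reach is not made up. A row lasts 1/10 s, in which the tool goes at most 50 mm and 8.59 degrees, less where a joint would pass 70% of its speed; a pose out of reach is approached as far as the arm can. A call is refused whole if a number of a shift passes 0.05 or a number of a turn 8.59, either way. A call with a gripper value outside its range is refused whole. "fingers" is the finger opening in m, from 0 to 0.0854, set as the call begins (left out, the last holds). The fingers move at their own pace and stop on an object; "force" is the grip in N (left out, the last holds). Time passes only in rows, so rows that do not move let the fingers close, or fill a call up. It gives the time, the measured TCP pose, the force and the opening at its end, in the units of the state.
- sense(): the state, without advancing time (a new reading comes with each control period).
- viewer.grab_frame(name): name is "scene" or "top"; returns (picture, depth): 384x512x3 uint8, blue, green, red; 384x512 float32, m along the optical axis (not along the pixel's ray), 0 where there is no reading.
- viewer.get_calibration(name): a dict with "mtx" (3x3 intrinsics, pixels), "dist" ([k1, k2, p1, p2, k3] as OpenCV has them; the pictures are not rectified), "xyz" and "orientation" of the camera in the world. Camera axes: x right, y down, z forward; pixel columns grow to the right and rows downward; lengths in m; the calibration is good to about 2 mm. A picture is of the moment at which its call begins. get_calibration takes no time and is no camera call.
- ctrl.hand_in(): hands the job in, once; it reports no verdict.
The state is a dict: "time_s": time; "q": joint angles; "joint_vel": joint speeds; "joint_torque": joint torques, N m; "tool_pos": TCP position; "tcp_rot": TCP orientation; "wrist_force": force on the tool from outside, world axes, zero at the start; "moment": the same for the moment, N m; "gripper_width": finger opening in m.
Only numpy, scipy, OpenCV 4.12 (cv2) and the standard library are available. Lean on these libraries where they do the work, as an engineer would, in place of code of your own. Each camera call takes 0.05 s, during which the arm holds its last target. There are 200 camera calls.

## Working session

There is one attempt and no reset: what is moved stays moved. The work goes in short steps, Python scripts to look and compute and a tool call to move; the robot and the scene stay as the last step left them, time stands still between calls to the robot, and variables do not carry over. Pictures are saved under pics/ and viewed, about 8 in all and at most 12, crops included, and the job is handed in when it is done.

Besides the shell and the picture viewer there is one more tool, called after "Emit:" as name(argument=value, ...), one argument or row to a line, values as JSON. step_arm: Moves the arm, as the interface text tells. Its arguments: {"type":"object","properties":{"increments":{"type":"array"},"fingers":{"type":"number"},"force":{"type":"number"}},"required":["increments"]}

```bash
mkdir -p pics; ls; cat > h.py <<'E'
import numpy as np, cv2
from scipy.spatial.transform import Rotation as R
from plant import sense, viewer, ctrl
def cal(n):
    c=viewer.get_calibration(n); o=np.array(c["orientation"],float)
    Rm=o if o.shape==(3,3) else (R.from_rotvec(o).as_matrix() if o.size==3 else R.from_quat(o).as_matrix())
    return np.array(c["mtx"]),np.array(c["dist"]),np.array(c["xyz"]),Rm
def ray(n,uv,z):
    K,D,p,Rm=cal(n)
    a=cv2.undistortPoints(np.array(uv,float).reshape(-1,1,2),K,D)[:,0]
    d=np.c_[a,np.ones(len(a))]@Rm.T
    return p+d*((z-p[2])/d[:,2])[:,None]
def cloud(n,dep):
    K,D,p,Rm=cal(n); h,w=dep.shape
    uv=np.stack(np.meshgrid(np.arange(w),np.arange(h)),-1).reshape(-1,1,2).astype(float)
    a=cv2.undistortPoints(uv,K,D)[:,0]
    return (p+(np.c_[a,np.ones(len(a))]*dep.reshape(-1,1))@Rm.T).reshape(h,w,3)
E
python3 - <<'E'
from h import *
for n in("scene","top"):
    im,d=viewer.grab_frame(n); cv2.imwrite(f"pics/{n}0.png",im); np.save(f"{n}0.npy",d)
    print(viewer.get_calibration(n))
s=sense(); print({k:s[k] for k in("time_s","tool_pos","tcp_rot","gripper_width","wrist_force")}); print(R.from_rotvec(s["tcp_rot"]).as_matrix().round(3))
E
```

```text
pics
{'mtx': array([[375.06543352,   0.        , 250.70529262],
       [  0.        , 375.06543352, 198.0716235 ],
       [  0.        ,   0.        ,   1.        ]]), 'dist': array([0.00888524, 0.        , 0.        , 0.        , 0.        ]), 'xyz': array([1.2154414 , 0.2067668 , 0.59269481]), 'orientation': array([-1.36679674, -1.97511137,  0.98914512])}
{'mtx': array([[452.54055984,   0.        , 261.96660493],
       [  0.        , 452.54055984, 189.75680975],
       [  0.        ,   0.        ,   1.        ]]), 'dist': array([0.01175351, 0.        , 0.        , 0.        , 0.        ]), 'xyz': array([ 0.43891611, -0.02217638,  1.44575337]), 'orientation': array([-2.18175866,  2.15382971, -0.07003441])}
{'time_s': 0.1, 'tool_pos': array([0.17572488, 0.65112541, 0.23804495]), 'tcp_rot': array([ 0.20539408,  1.56148732, -0.20867823]), 'gripper_width': 0.08545088223017971, 'wrist_force': array([-0.12621505,  0.1707266 , -0.58880056])}
[[-0.001  0.261  0.965]
 [-0.002  0.965 -0.261]
 [-1.    -0.002 -0.   ]]
```

View pics/top0.png

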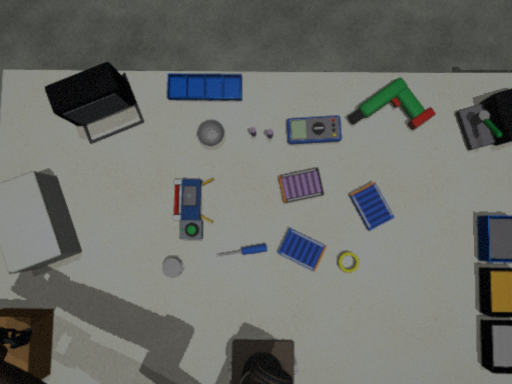

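View pics/scene0.png

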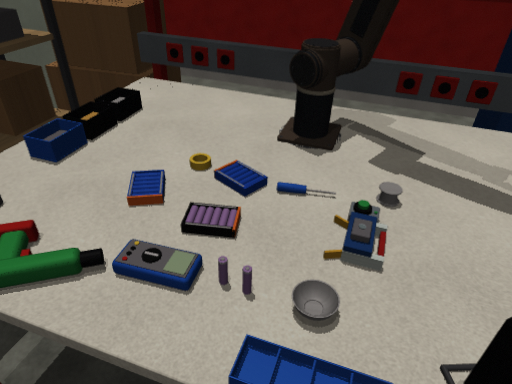

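The top view shows the lilac pack at about (302,185), with its orange end to the left. The bridge is at (190,200), its console with the green button at (191,230), the red stop on its left side and the wings opening to the right. The cells stand at (253,131) and (269,133), above the pack's path. The scene view agrees.

```bash
cat > meas.py <<'E'
from h import *
def blob(m,k=1):
    c,_=cv2.findContours(m.astype(np.uint8),cv2.RETR_EXTERNAL,cv2.CHAIN_APPROX_NONE)
    return sorted(c,key=cv2.contourArea)[::-1][:k]
def plane_rect(P,m,lo,hi):
    s=m&(P[...,2]>lo)&(P[...,2]<hi); q=P[s]
    r=cv2.minAreaRect(q[:,:2].astype(np.float32)); return len(q),np.median(q[:,2]).round(4),np.round(r[0],4),np.round(r[1],4),round(r[2],1)
E
python3 - <<'E'
from meas import *
for n,rois in(("top",dict(pack=(160,210,270,335),bridge=(170,246,166,220),cells=(115,145,240,280),drv=(235,262,210,275),bluepk=(220,275,270,330))),("scene",dict(pack=(195,242,172,250),bridge=(195,270,318,395)))):
    im=cv2.imread(f"pics/{n}0.png"); P=cloud(n,np.load(f"{n}0.npy")); hsv=cv2.cvtColor(im,cv2.COLOR_BGR2HSV); H,S,V=cv2.split(hsv)
    flat=P[250:300,150:350] if n=="scene" else P[270:300,100:140]
    print(n,"bench z",np.median(P[120:160,200:280,2]))
    for k,(a,b,c,d) in rois.items():
        roi=np.zeros(H.shape,bool); roi[a:b,c:d]=1
        if k=="pack":
            print("pack",plane_rect(P,roi,.018,.045)); print(" lilac",plane_rect(P,roi&(H>125)&(H<165)&(S>40),.0,.05))
            o=roi&(H>3)&(H<16)&(S>130)&(V>90); q=P[o&(P[...,2]>.02)]; print(" orange",len(q),q.mean(0).round(4) if len(q) else 0)
        elif k=="bridge":
            for nm,mm in dict(green=(H>45)&(H<85)&(S>100),red=((H<5)|(H>175))&(S>150),yel=(H>12)&(H<28)&(S>120),blue=(H>100)&(H<125)&(S>100)).items():
                q=P[roi&mm]; print(" ",nm,len(q), q.mean(0).round(4), plane_rect(P,roi&mm,.01,.1) if (q[:,2]>.01).sum()>5 else "")
            print(" beam",plane_rect(P,roi,.040,.052)," console",plane_rect(P,roi,.028,.038)," head",plane_rect(P,roi,.06,.07))
        else: print(k,plane_rect(P,roi,.008,.09))
    a=[cv2.resize(im[165:255,160:345],None,fx=4,fy=4,interpolation=2)] if n=="top" else [cv2.resize(im[170:280,170:400],None,fx=3.4,fy=3.4,interpolation=2)]
    cv2.imwrite(f"pics/{n}_crop.png",a[0])
E
```

```text
top bench z 0.0005187403927676693
pack (1040, np.float64(0.0242), array([ 0.579 , -0.1128]), array([0.0884, 0.1289]), 12.5)
 lilac (792, np.float64(0.0229), array([ 0.5786, -0.116 ]), array([0.0691, 0.1158]), 12.6)
 orange 36 [ 0.5697 -0.053   0.0259]
  green 83 [0.4329 0.2172 0.1026] (80, np.float64(0.0541), array([0.4324, 0.2357]), array([0.0277, 0.0471]), 1.1)
  red 92 [0.5284 0.2803 0.0191] (91, np.float64(0.0194), array([0.5283, 0.2807]), array([0.0097, 0.0895]), 89.6)
  yel 47 [0.5283 0.1838 0.0177] (40, np.float64(0.0199), array([0.528 , 0.1834]), array([0.1363, 0.0321]), 0.0)
  blue 478 [0.5198 0.226  0.0542] (475, np.float64(0.0453), array([0.5273, 0.2298]), array([0.0572, 0.1257]), 89.6)
 beam (617, np.float64(0.0455), array([0.4996, 0.2322]), array([0.0613, 0.1824]), 89.0)  console (297, np.float64(0.0332), array([0.4986, 0.2419]), array([0.1854, 0.0888]), 0.8)  head (220, np.float64(0.0639), array([0.4957, 0.2294]), array([0.142 , 0.0383]), 2.4)
cells (96, np.float64(0.0619), array([ 0.7419, -0.0049]), array([0.0549, 0.1017]), 19.9)
drv (258, np.float64(0.0217), array([0.
[... 420 characters left out ...]
0523] (104, np.float64(0.0548), array([0.4325, 0.236 ]), array([0.0252, 0.0506]), 14.3)
  red 134 [0.5219 0.2817 0.0201] (131, np.float64(0.0204), array([0.5203, 0.2814]), array([0.0118, 0.0838]), 90.0)
  yel 243 [0.5407 0.1836 0.0182] (164, np.float64(0.0179), array([0.5289, 0.1834]), array([0.0347, 0.1415]), 89.6)
  blue 682 [0.5474 0.2307 0.0484] (678, np.float64(0.0461), array([0.5208, 0.2306]), array([0.0608, 0.1467]), 89.1)
 beam (790, np.float64(0.0462), array([0.47  , 0.2366]), array([0.0765, 0.2524]), 82.8)  console (389, np.float64(0.0323), array([0.4625, 0.2433]), array([0.0977, 0.265 ]), 87.7)  head (335, np.float64(0.0644), array([0.5396, 0.2305]), array([0.0396, 0.0608]), 89.2)
```

View pics/top_crop.png

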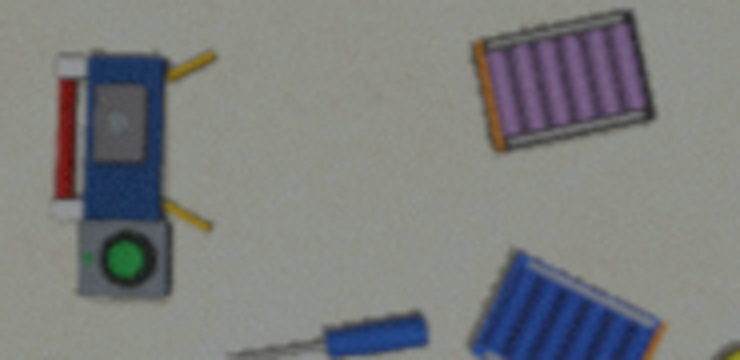

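The pack is at (0.579, -0.113) heading about 102°, and the bridge is at (0.527, 0.230) heading about 90°. My plan is to push the pack's side square and onto the lane line first, then push its rear end with both fingers.

Emit:
step_arm(
  increments=[
    [[0,0,0],-7.5],
    [[0,0,0],-7.5],
    [[0,-0.04,0.027],0],
    [[0,-0.04,0.027],0],
    [[0,-0.04,0.027],0],
  ],
  fingers=0.05,
)

```text
time_s: 0.6
tool_pos: [0.2569, 0.53, 0.2384]
tcp_rot: [-0.0, 1.571, -0.001]
wrist_force: [0.8, -0.5, 0.5]
gripper_width: 0.0502
```

Emit:
step_arm(
  increments=[
    [[0,-0.04,0.027],0],
    [[0,-0.04,0.027],0],
    [[0,-0.04,0.027],0],
    [[0,-0.04,0.027],0],
    [[0,-0.04,0.027],0],
  ],
)

```text
time_s: 1.1
tool_pos: [0.3918, 0.3294, 0.239]
tcp_rot: [0.001, 1.571, -0.001]
wrist_force: [0.4, 0.8, 0.1]
gripper_width: 0.05
```

Emit:
step_arm(
  increments=[
    [[0,-0.04,0.027],0],
    [[0,-0.04,0.027],0],
    [[0,-0.04,0.027],0],
    [[0,-0.04,0.027],0],
    [[0,-0.04,0.027],0],
  ],
)

```text
time_s: 1.6
tool_pos: [0.5264, 0.1291, 0.2389]
tcp_rot: [0.002, 1.571, -0.002]
wrist_force: [-0.3, 0.0, 0.3]
gripper_width: 0.0501
```

Emit:
step_arm(
  increments=[
    [[0,-0.04,0.027],0],
    [[0,-0.04,0.027],0],
    [[0,-0.04,0.027],0],
    [[0,-0.04,0.027],0],
    [[0,-0.04,0.027],0],
  ],
)

```text
time_s: 2.1
tool_pos: [0.6611, -0.0711, 0.2386]
tcp_rot: [0.002, 1.572, -0.001]
wrist_force: [-0.2, 0.4, 0.5]
gripper_width: 0.0499
```

```bash
python3 - <<'E'
from meas import *
s=sense(); print(s["time_s"],s["tool_pos"],s["gripper_width"],s["q"].round(3)); print(R.from_rotvec(s["tcp_rot"]).as_matrix().round(3))
# multimeter low edge, cells, bridge beam edge fit
P=cloud("top",np.load("top0.npy")); roi=np.zeros((384,512),bool)
for n,(a,b,c,d) in dict(mm=(108,150,280,348),cells=(122,142,245,278),beam=(170,218,180,206)).items():
    r=roi.copy(); r[a:b,c:d]=1; q=P[r&(P[...,2]>(.04 if n=="beam" else .02))&(P[...,2]<.08)]; print(n,q.min(0).round(3),q.max(0).round(3))
E
```

```text
2.1 [ 0.66105921 -0.07107323  0.23862931] 0.04989646829992298 [-0.26   0.265  1.603  0.     1.274 -1.828]
[[-0.001  0.002  1.   ]
 [ 0.     1.    -0.002]
 [-1.     0.    -0.001]]
mm [ 0.711 -0.24   0.02 ] [ 0.803 -0.066  0.047]
cells [ 0.73  -0.021  0.022] [0.752 0.049 0.075]
beam [0.471 0.201 0.04 ] [0.59  0.262 0.071]
```

Emit:
step_arm(
  increments=[
    [[0.0,-0.042,0.01],0],
    [[0.05,0,0],0],
    [[0.05,0,0],0],
    [[0.05,0,0],0],
    [[0.045,0,0],0],
  ],
)

```text
time_s: 2.6
tool_pos: [0.6692, -0.1112, 0.0411]
tcp_rot: [0.003, 1.573, -0.001]
wrist_force: [-0.3, 0.6, -0.2]
gripper_width: 0.0502
```

Emit:
step_arm(
  increments=[
    [[0.015,0,0],0],
    [[0.013,0,0],0],
    [[0,0,-0.01],0],
    [[0,0,-0.01],0],
    [[0,0,-0.01],0],
  ],
)

```text
time_s: 3.1
tool_pos: [0.6412, -0.1118, 0.0191]
tcp_rot: [0.0, 1.567, -0.003]
wrist_force: [0.1, 0.2, 0.0]
gripper_width: 0.0499
```

```bash
python3 - <<'E'
from meas import *
im,d=viewer.grab_frame("scene"); s=sense(); print(s["time_s"],s["tool_pos"],s["wrist_force"])
cv2.imwrite("pics/a.png",cv2.resize(im[100:320,120:400],None,fx=2.6,fy=2.6))
E
```

```text
3.15 [ 0.63963223 -0.11155519  0.0185597 ] [-0.76519834  0.09610256 -0.0996881 ]
```

View pics/a.png

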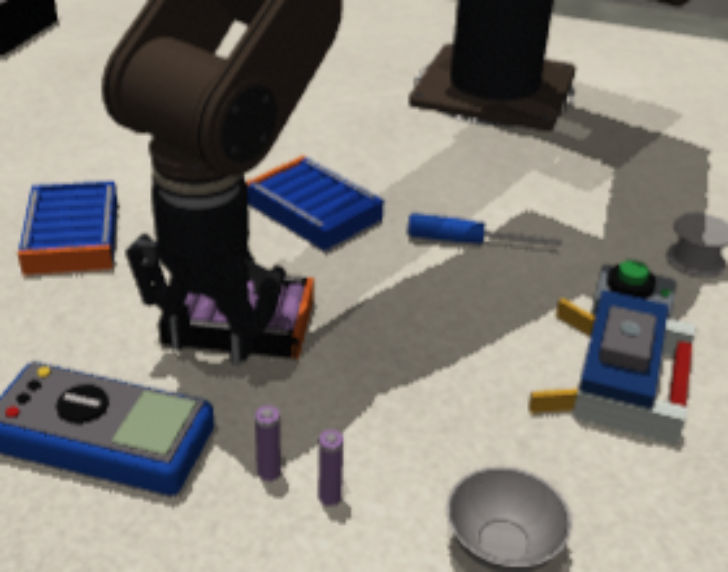

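The picture shows both fingers (crop 172,335 and 238,345) standing beside the pack's near long side, clear of the multimeter and the cells. I'm now pushing sideways.

Emit:
step_arm(
  increments=[
    [[0.003,0,-0.008],0],
    [[0,0,-0.01],0],
    [[0,0,-0.01],0],
    [[0,0,-0.01],0],
    [[0,0,-0.008],0],
  ],
)

```text
time_s: 3.65
tool_pos: [0.5938, -0.1111, 0.0135]
tcp_rot: [0.002, 1.57, -0.002]
wrist_force: [2.8, -0.4, 1.3]
gripper_width: 0.05
```

Emit:
step_arm(
  increments=[
    [[0,0,-0.006],0],
    [[0,0,-0.003],0],
    [[0,0,0],0],
    [[0,0,0],0],
    [[0,0,0.01],0],
  ],
)

```text
time_s: 4.15
tool_pos: [0.594, -0.1107, 0.0122]
tcp_rot: [0.003, 1.574, -0.001]
wrist_force: [0.3, -0.7, -0.1]
gripper_width: 0.0499
```

```bash
cat > pk.py <<'E'
from meas import *
def pack(tag,ys=(-.25,.22)):
    im,d=viewer.grab_frame("scene"); P=cloud("scene",d); H,S,V=cv2.split(cv2.cvtColor(im,cv2.COLOR_BGR2HSV))
    w=(P[...,0]>.44)&(P[...,0]<.66)&(P[...,1]>ys[0])&(P[...,1]<ys[1])&(P[...,2]<.05)
    l=w&(H>125)&(H<165)&(S>40); o=w&(H>3)&(H<14)&(S>130)&(V>70)&(P[...,2]>.015)
    print("lilac",plane_rect(P,l,.015,.04)); q=P[o]
    if len(q)>5:
        t=q[q[:,2]>.022]; r=cv2.fitLine(t[:,:2].astype(np.float32),cv2.DIST_HUBER,0,.01,.01).ravel()
        print("orange",len(q),t.mean(0).round(4),"x",np.percentile(t[:,0],[1,99]).round(4),"y",np.percentile(q[:,1],[2,98]).round(4),"edge ang",np.degrees(np.arctan2(r[1],r[0])).round(1))
    s=sense(); print(s["time_s"],s["tool_pos"],s["wrist_force"].round(2))
    cv2.imwrite(f"pics/{tag}.png",cv2.resize(im[130:300,130:410],None,fx=2.6,fy=2.6)); return im,P
E
python3 -c "
from pk import *
pack('b')"
```

```text
lilac (271, np.float64(0.0242), array([ 0.5462, -0.1034]), array([0.1076, 0.1044]), 0.0)
orange 81 [ 0.5286 -0.0448  0.0262] x [0.491  0.5719] y [-0.0481 -0.0419] edge ang 0.5
4.2 [ 0.59667379 -0.11122401  0.01310511] [ 0.5  -0.08  0.54]
```

View pics/b.png

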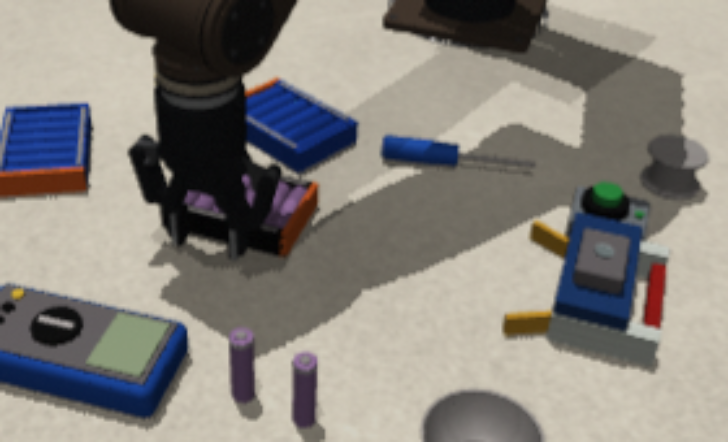

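The pack now lies square to the lane: its orange edge (crop 300,215) is at 0.5° and x is about 0.530, against a lane x of about 0.528. Next I raise the tool, go behind the pack and turn 90°.

Emit:
step_arm(
  increments=[
    [[-0.04,0,0.01],0],
    [[-0.04,-0.01,0],0],
    [[0,-0.028,-0.026],0],
    [[0,-0.028,-0.026],0],
    [[0,-0.028,-0.026],0],
  ],
)

```text
time_s: 4.7
tool_pos: [0.5271, -0.2059, 0.0938]
tcp_rot: [0.0, 1.57, -0.001]
wrist_force: [0.5, -0.3, -0.7]
gripper_width: 0.0503
```

Emit:
step_arm(
  increments=[
    [[0,0,0],8.5],
    [[0,0,0],8.5],
    [[0,0,0],8.5],
    [[0,0,0],8.5],
    [[0,0,0],8.5],
  ],
)

```text
time_s: 5.2
tool_pos: [0.5276, -0.2052, 0.0932]
tcp_rot: [0.586, 1.491, -0.586]
wrist_force: [-0.6, 0.3, 0.1]
gripper_width: 0.05
```

Emit:
step_arm(
  increments=[
    [[0,0,0],8.5],
    [[0,0,0],8.5],
    [[0,0,0],8.5],
    [[0,0,0],8.5],
    [[0,0,0],8.5],
  ],
)

```text
time_s: 5.7
tool_pos: [0.5276, -0.2051, 0.0932]
tcp_rot: [1.15, 1.246, -1.151]
wrist_force: [-0.2, 0.2, -0.4]
gripper_width: 0.0502
```

Emit:
step_arm(
  increments=[
    [[0,0,0],5],
    [[0,0,0],0],
    [[0,0,0],0],
    [[0,0,0],0],
    [[0,0,0],0],
  ],
)

```text
time_s: 6.2
tool_pos: [0.5273, -0.205, 0.0933]
tcp_rot: [1.21, 1.209, -1.21]
wrist_force: [-0.6, 0.1, -0.6]
gripper_width: 0.05
```

```bash
python3 - <<'E'
from pk import *
print(R.from_rotvec(sense()["tcp_rot"]).as_matrix().round(3))
im,P=pack("c")
im,d=viewer.grab_frame("top"); cv2.imwrite("pics/c_top.png",cv2.resize(im[110:280,150:420],None,fx=2.8,fy=2.8))
E
```

```text
[[-0.     1.    -0.001]
 [ 0.    -0.001 -1.   ]
 [-1.    -0.    -0.   ]]
lilac (765, np.float64(0.0243), array([ 0.5332, -0.1097]), array([0.1179, 0.0835]), 89.3)
orange 71 [ 0.5312 -0.0452  0.026 ] x [0.4888 0.5719] y [-0.0489 -0.0421] edge ang 0.1
6.25 [ 0.527277   -0.20505499  0.09329211] [-0.18  0.21 -0.32]
```

View pics/c.png

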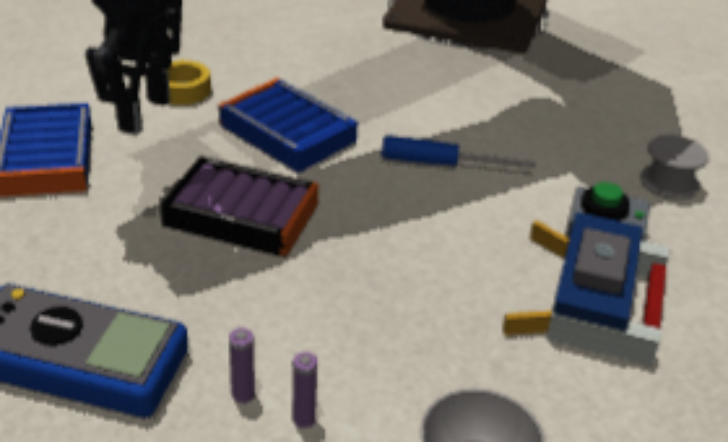

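The scene view confirms the pack lies straight on the lane line, with its orange end at crop (300,215) and the fingers behind it at (130,110). The edge angle is 0.1° and x is about 0.5305. I'm descending and pushing.

Emit:
step_arm(
  increments=[
    [[0.04,0,0],0],
    [[0.03,0,0],0],
    [[0.009,0,0],0],
    [[0,0,-0.01],0],
    [[0,0,-0.01],0],
  ],
)

```text
time_s: 6.8
tool_pos: [0.5282, -0.185, 0.0155]
tcp_rot: [1.211, 1.206, -1.21]
wrist_force: [-0.1, 0.8, 0.6]
gripper_width: 0.0495
```

Emit:
step_arm(
  increments=[
    [[0,0,-0.01],0],
    [[0,0,-0.015],0],
    [[0,0,-0.02],0],
    [[0,0,-0.02],0],
    [[0,0,-0.02],0],
  ],
)

```text
time_s: 7.3
tool_pos: [0.5287, -0.0992, 0.0161]
tcp_rot: [1.21, 1.205, -1.209]
wrist_force: [-0.2, -2.4, 1.1]
gripper_width: 0.0495
```

Emit:
step_arm(
  increments=[
    [[0,0,-0.02],0],
    [[0,0,-0.02],0],
    [[0,0,-0.02],0],
    [[0,0,-0.02],0],
    [[0,0,-0.01],0],
  ],
)

```text
time_s: 7.8
tool_pos: [0.5281, -0.0083, 0.0156]
tcp_rot: [1.209, 1.207, -1.208]
wrist_force: [-0.5, -2.5, 2.1]
gripper_width: 0.0502
```

```bash
python3 - <<'E'
from pk import *
pack("d",(-.2,.168))
E
```

```text
lilac (918, np.float64(0.0243), array([0.5328, 0.0572]), array([0.1318, 0.0842]), 88.9)
orange 91 [0.5336 0.1279 0.0265] x [0.4865 0.5751] y [0.124 0.131] edge ang -0.1
7.85 [ 0.52783879 -0.00750608  0.01528402] [-0.41  2.07  0.02]
```

View pics/d.png

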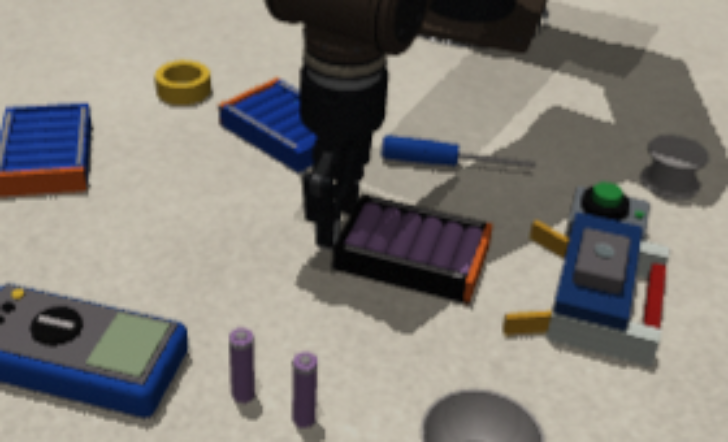

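The pack is straight at x ≈ 0.531 with its nose at y ≈ 0.131 (crop 480,260), just before the wings. I'm continuing with a slight sideways trim.

Emit:
step_arm(
  increments=[
    [[0,-0.001,-0.015],0],
    [[0,-0.001,-0.015],0],
    [[0,-0.001,-0.015],0],
    [[0,0,-0.015],0],
    [[0,0,-0.015],0],
  ],
)

```text
time_s: 8.35
tool_pos: [0.5246, 0.0661, 0.0143]
tcp_rot: [1.21, 1.208, -1.211]
wrist_force: [-0.2, -2.2, 1.5]
gripper_width: 0.0501
```

Emit:
step_arm(
  increments=[
    [[0,0,-0.013],0],
    [[0,0,-0.012],0],
    [[0,0,-0.01],0],
    [[0,0,-0.01],0],
    [[0,0,-0.005],0],
  ],
)

```text
time_s: 8.85
tool_pos: [0.5248, 0.1159, 0.0142]
tcp_rot: [1.21, 1.209, -1.21]
wrist_force: [-0.7, -2.5, 1.0]
gripper_width: 0.0503
```

```bash
python3 - <<'E'
from pk import *
pack("e",(-.05,.17))
E
```

```text
lilac (338, np.float64(0.0243), array([0.5298, 0.1452]), array([0.0517, 0.0828]), 84.9)
8.9 [0.52465509 0.11628324 0.01414973] [ 0.58 -0.06 -0.08]
```

View pics/e.png

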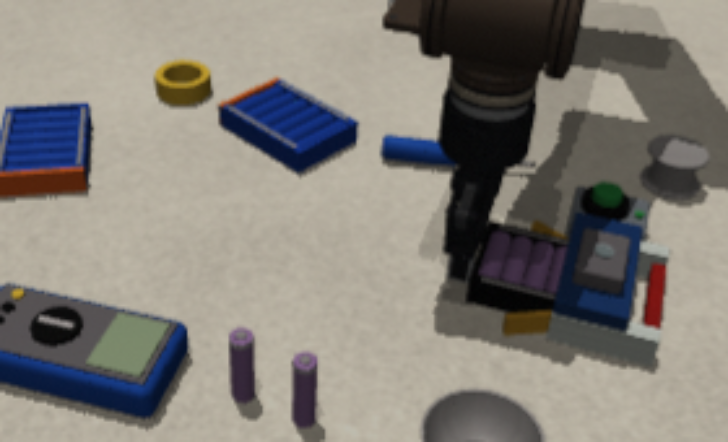

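The pack is passing cleanly under the beam (trailing end at crop 475,285) and the force is low. I'm pushing the last ~20 mm slowly until the force rises.

Emit:
step_arm(
  increments=[
    [[0,0,-0.004],0],
    [[0,0,-0.004],0],
    [[0,0,-0.004],0],
    [[0,0,-0.003],0],
    [[0,0,-0.002],0],
  ],
)

```text
time_s: 9.4
tool_pos: [0.5247, 0.1322, 0.0141]
tcp_rot: [1.211, 1.209, -1.211]
wrist_force: [-0.4, -2.1, -0.4]
gripper_width: 0.0499
```

Emit:
step_arm(
  increments=[
    [[0,0,-0.001],0],
    [[0,0,-0.001],0],
    [[0,0,-0.001],0],
    [[0,0,-0.001],0],
    [[0,0,-0.001],0],
  ],
)

```text
time_s: 9.9
tool_pos: [0.525, 0.1369, 0.0143]
tcp_rot: [1.211, 1.208, -1.211]
wrist_force: [0.4, -3.8, -0.2]
gripper_width: 0.0499
```

Emit:
step_arm(
  increments=[
    [[0,0,-0.001],0],
    [[0,0,-0.001],0],
    [[0,0,0],0],
    [[0,0,0],0],
    [[0,0,0],0],
  ],
)

```text
time_s: 10.4
tool_pos: [0.5251, 0.137, 0.0144]
tcp_rot: [1.207, 1.206, -1.212]
wrist_force: [-0.1, -8.1, -0.5]
gripper_width: 0.0503
```

The TCP has stalled at 0.137, where contact with the stop was predicted, with the force rising. One firmer nudge, then I back off.

Emit:
step_arm(
  increments=[
    [[0,0,-0.002],0],
    [[0,0,-0.001],0],
    [[0,0,0],0],
    [[0,0,0],0],
    [[0,0,0],0],
  ],
)

```text
time_s: 10.9
tool_pos: [0.5252, 0.1371, 0.0144]
tcp_rot: [1.201, 1.204, -1.214]
wrist_force: [-0.4, -20.1, 2.0]
gripper_width: 0.0497
```

Emit:
step_arm(
  increments=[
    [[0,0,0.006],0],
    [[0,0,0.015],0],
    [[0,0,0.02],0],
    [[-0.03,0,0],0],
    [[-0.04,0,0],0],
  ],
)

```text
time_s: 11.4
tool_pos: [0.5228, 0.1003, 0.0828]
tcp_rot: [1.209, 1.213, -1.216]
wrist_force: [0.4, -0.1, 0.0]
gripper_width: 0.0502
```

Emit:
step_arm(
  increments=[
    [[-0.04,0,0],0],
    [[0,0,0],0],
    [[0,0,0],0],
    [[0,0,0],0],
    [[0,0,0],0],
  ],
  fingers=0,
)

```text
time_s: 11.9
tool_pos: [0.5235, 0.1009, 0.1223]
tcp_rot: [1.209, 1.211, -1.213]
wrist_force: [-0.2, -0.3, -0.3]
gripper_width: 0.0
```

```bash
python3 - <<'E'
from pk import *
im,P=pack("f",(.0,.19))
H,S,V=cv2.split(cv2.cvtColor(im,cv2.COLOR_BGR2HSV))
g=(H>45)&(H<85)&(S>100)&(P[...,0]>.40)&(P[...,0]<.46)&(P[...,1]>.2)&(P[...,1]<.26)
q=P[g]; top=q[q[:,2]>np.percentile(q[:,2],60)-.003]; print("button scene z",np.percentile(q[:,2],[10,50,90]).round(4))
bl=max(blob(g),key=cv2.contourArea); print("px rect",cv2.boundingRect(bl))
t=q[q[:,2]>np.median(q[:,2])-.002]; print("scene top rect",np.r_[t.min(0),t.max(0)].round(4))
# pack trailing top edge
m=(P[...,0]>.50)&(P[...,0]<.55)&(P[...,1]>.08)&(P[...,1]<.19)&(P[...,2]>.018)&(P[...,2]<.03); print("trailing y",np.percentile(P[m][:,1],[1,5]).round(4))
imt,d=viewer.grab_frame("top"); P=cloud("top",d); H,S,V=cv2.split(cv2.cvtColor(imt,cv2.COLOR_BGR2HSV))
g=(H>45)&(H<85)&(S>100); g[:215]=0; g[246:]=0; g[:,:170]=0; g[:,208:]=0
for b in blob(g,2): print("top",cv2.minEnclosingCircle(b), ray("top",[cv2.minEnclosingCircle(b)[0]],.05).round(4))
q=P[g]; print("z top",np.percentile(q[:,2],[10,50,90]))
m=(P[...,0]>.50)&(P[...,0]<.55)&(P[...,1]>.08)&(P[...,1]<.19)&(P[...,2]>.018)&(P[...,2]<.03)
if m.any(): print("trailing y top",np.percentile(P[m][:,1],[1,5]).round(4))
E
```

```text
lilac (336, np.float64(0.0244), array([0.5291, 0.1707]), array([0.0387, 0.0867]), 89.5)
11.95 [0.52363982 0.10093442 0.12242454] [-0.51  0.49  0.09]
button scene z [0.0462 0.0549 0.0572]
px rect (357, 200, 13, 10)
scene top rect [0.4204 0.2121 0.053  0.4475 0.2365 0.0582]
trailing y [0.1483 0.15  ]
top ((189.0, 229.5), 3.6401548385620117) [[0.4325 0.2308 0.05  ]]
top ((181.5, 229.5), 0.7072067856788635) [[0.4322 0.254  0.05  ]]
z top [0.03871064 0.05555141 0.05958896]
trailing y top [0.1492 0.1506]
```

View pics/f.png

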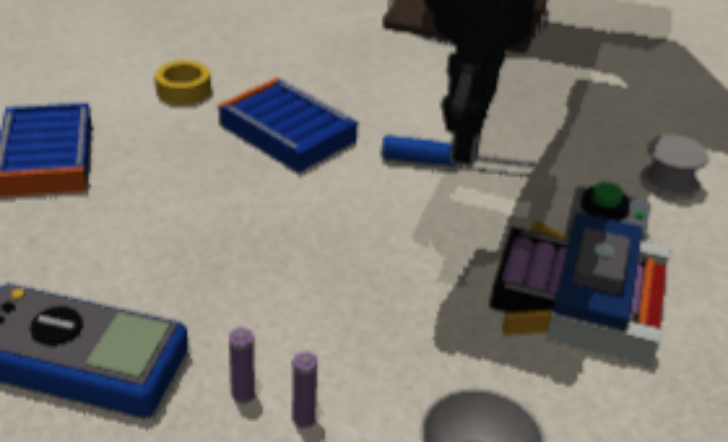

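The pack is home: its orange end touches the red stop (crop 650,290), and the rear edge is at y ≈ 0.1485 (predicted 0.148). The button is at (0.433, 0.229) with its top at z ≈ 0.055. I'm moving over it with the fingers closed.

Emit:
step_arm(
  increments=[
    [[0,-0.0225,-0.032],0],
    [[0,-0.0225,-0.032],0],
    [[0,-0.0225,-0.032],0],
    [[0,-0.0225,-0.032],0],
    [[0.02,0,0],0],
  ],
)

```text
time_s: 12.5
tool_pos: [0.4342, 0.2324, 0.1056]
tcp_rot: [1.21, 1.21, -1.204]
wrist_force: [1.1, 0.5, -1.0]
gripper_width: -0.0003
```

Emit:
step_arm(
  increments=[
    [[0.02,0,0],0],
    [[0.01,0,0],0],
    [[0,0,0],0],
    [[0,0,0],0],
    [[0,0,0],0],
  ],
)

```text
time_s: 13.0
tool_pos: [0.4361, 0.2291, 0.0752]
tcp_rot: [1.212, 1.207, -1.21]
wrist_force: [-0.7, 0.1, 0.9]
gripper_width: -0.0001
```

```bash
python3 - <<'E'
from h import *
im,d=viewer.grab_frame("scene"); s=sense(); print(s["time_s"],s["tool_pos"],s["wrist_force"])
cv2.imwrite("pics/g.png",cv2.resize(im[130:290,290:430],None,fx=4,fy=4,interpolation=2))
E
```

```text
13.05 [0.43608014 0.2291437  0.07532614] [-0.19128873  0.68962105 -0.51710944]
```

View pics/g.png

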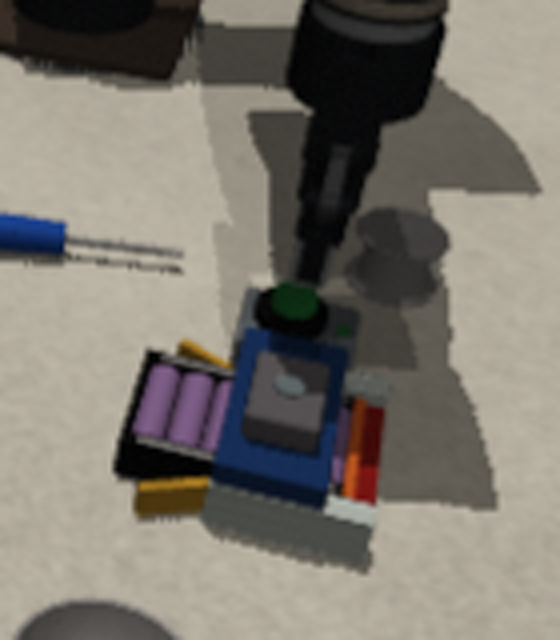

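The pack is still home against the red stop. The fingertips (312,280) look slightly off-centre from the button (295,300), so I'm checking by ray casting.

```bash
python3 - <<'E'
from h import *
print(ray("scene",[[363.75,204.8]],.055).round(4), ray("scene",[[367.5,200.3]],.067).round(4))
K,D,p,Rm=cal("scene")
pt=cv2.projectPoints(np.array([[.433,.231,.055],[.436,.229,.067]]),cv2.Rodrigues(Rm.T)[0],-Rm.T@p,K,D)[0]; print(((pt-[290,130])*4).round(0))
E
```

```text
[[0.439  0.2265 0.055 ]] [[0.4345 0.2325 0.067 ]]
[[[304. 295.]]

 [[304. 281.]]]
```

Emit:
step_arm(
  increments=[
    [[0.004,0.002,0.003],0],
    [[0.004,0,0],0],
    [[0.002,0,0],0],
    [[0.002,0,0],0],
    [[0.001,0,0],0],
  ],
)

```text
time_s: 13.55
tool_pos: [0.4371, 0.2259, 0.0613]
tcp_rot: [1.21, 1.208, -1.211]
wrist_force: [-0.4, -1.4, 3.6]
gripper_width: 0.0001
```

Emit:
step_arm(
  increments=[
    [[0.001,0,0],0],
    [[0.001,0,0],0],
    [[0.001,0,0],0],
    [[0,0,0],0],
    [[0,0,0],0],
  ],
)

```text
time_s: 14.05
tool_pos: [0.4371, 0.226, 0.0585]
tcp_rot: [1.21, 1.208, -1.211]
wrist_force: [-2.6, -3.9, 3.9]
gripper_width: -0.0
```

Emit:
step_arm(
  increments=[
    [[0.001,0,0],0],
    [[0.001,0,0],0],
    [[0.001,0,0],0],
    [[0,0,0],0],
    [[0,0,0],0],
  ],
)

```text
time_s: 14.55
tool_pos: [0.4374, 0.2262, 0.0578]
tcp_rot: [1.209, 1.209, -1.212]
wrist_force: [-7.2, -4.9, 18.7]
gripper_width: -0.0002
```

The button is stiff at 18.7 N, with the tip at about 0.050 m (0.0555 less 6 mm), so it has bottomed. I'm releasing straight up.

Emit:
step_arm(
  increments=[
    [[-0.004,0,0],0],
    [[-0.01,0,0],0],
    [[-0.03,0,0],0],
    [[-0.04,0,0],0],
    [[-0.04,0,0],0],
  ],
)

```text
time_s: 15.05
tool_pos: [0.4365, 0.2264, 0.1799]
tcp_rot: [1.211, 1.21, -1.211]
wrist_force: [1.1, 0.0, 0.2]
gripper_width: -0.0
```

Emit:
step_arm(
  increments=[
    [[0,0,0.04],0],
    [[0,0,0.04],0],
    [[0,0,0.04],0],
    [[0,0,0],0],
    [[0,0,0],0],
  ],
)

```text
time_s: 15.55
tool_pos: [0.437, 0.1058, 0.1793]
tcp_rot: [1.214, 1.207, -1.211]
wrist_force: [-1.0, 0.2, -0.5]
gripper_width: -0.0001
```

```bash
python3 - <<'E'
from pk import *
im,P=pack("i",(.0,.19))
H,S,V=cv2.split(cv2.cvtColor(im,cv2.COLOR_BGR2HSV))
g=(H>45)&(H<85)&(S>100)&(P[...,0]>.40)&(P[...,0]<.46)&(P[...,1]>.2)&(P[...,1]<.26)
print("button z",np.percentile(P[g][:,2],[10,50,90]).round(4))
m=(P[...,0]>.50)&(P[...,0]<.55)&(P[...,1]>.08)&(P[...,1]<.19)&(P[...,2]>.018)&(P[...,2]<.03); print("trailing y",np.percentile(P[m][:,1],[1,5]).round(4))
E
```

```text
lilac (325, np.float64(0.0243), array([0.5309, 0.1705]), array([0.0386, 0.0818]), 89.6)
15.6 [0.43693469 0.10643911 0.17922987] [ 0.22 -0.06  0.16]
button z [0.0464 0.0545 0.0573]
trailing y [0.1483 0.1498]
```

View pics/i.png

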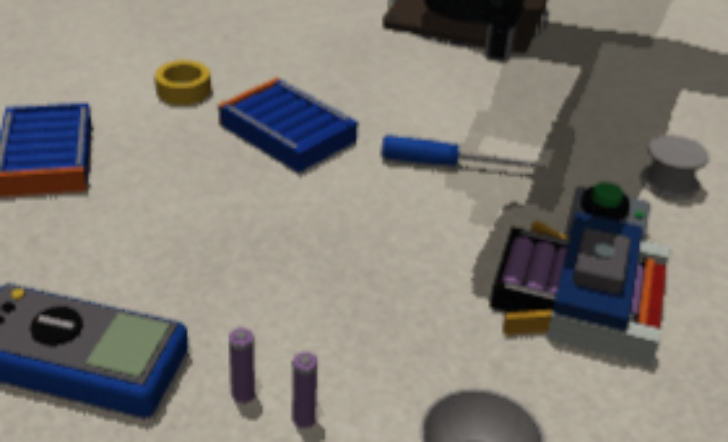

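The button (605,195) is back up, the pack is home against the red stop (650,290), the bystanders in view have not moved, and the arm is clear.

```bash
python3 -c "
from h import *
print(ctrl.hand_in())"
```

```text
the job is handed in; nothing more can be done
None
```

The pack is home against the red end stop, the green start button has been pressed right down and released, and the job is handed in at about 15.6 s.

**Pack:** I pushed its side to square it onto the lane line, then pushed its rear end with both fingers under the bridge. It stopped where predicted and the pushing force rose to 20 N. Its rear edge measured y = 0.148 m, against 0.148 m predicted, and had not moved after the button press.

**Button:** I pressed it with closed fingers until it went stiff at about 19 N, with the tip about 6 mm below the button's resting top. After release its height read the same as before, within 0.5 mm.

**Last picture:** The bystanders in view had not moved and the arm was clear.

**Disagreements:** The two cameras placed the button's centre about 6 mm apart, so I pressed near the average. There was also a sideways force of up to about 9 N during the press, probably from pressing slightly off-centre.

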